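# Sort the loose stock into the sample trays

### The job

Put away the loose stock beside the trays: set the heat sink, the small dropper bottle and the flux bottle, one after another, each upright in the middle of the empty bay of the tray whose fixed sample is the same kind of item. The tape roll has no tray, so leave it where it is.

Things in the scene. Friction and masses are not known exactly. Their poses are not given: they have to be found in the camera images.
- heatsink_centre (a point): Loose finned heat sink, bare aluminium, square, 40 x 40 mm, 20 mm high, 0.06 kg, solid to the gripper; the point is its centre, 10 mm above its underside. x and y are square to its sides. Take it across two opposite sides. It stands loose, right way up on the bench (z = 0) to the right of the trays, among the other loose items, 20 mm or more from the next and from the trays; z is up.
- glue_bottle_centre (a point): Loose small white dropper bottle, upright, 24 mm in diameter, 50 mm high with its nozzle; firm to the gripper only up to 34 mm; 0.03 kg. The point is on its axis half-way up that body, 17 mm above its underside. It stands loose, right way up on the bench (z = 0) to the right of the trays, among the other loose items, 20 mm or more from the next and from the trays; z is up.
- flux_bottle_centre (a point): Loose amber flux bottle with pale label, upright, 29 mm in diameter, 82 mm high with its thin needle; firm to the gripper only up to 48 mm; 0.06 kg. The point is on its axis half-way up that body, 24 mm above its underside. It stands loose, right way up on the bench (z = 0) to the right of the trays, among the other loose items, 20 mm or more from the next and from the trays; z is up.
- bay_heatsink (a point): Floor centre of the empty bay of the tray whose fixed sample is a heat sink. All 3 trays stand side by side on a thin aluminium base plate: fixed black plate 110 x 64 mm, z up, x from the bay to the sample (to the left), y across. Bay 60 x 60 mm inside, floor 9 mm above the table, lip 3 mm above that floor. The sample is screwed down on a grey plinth, its centre 54 mm beyond the bay's.
- bay_glue_bottle (a point): Floor centre of the empty bay of the tray whose fixed sample is a small white dropper bottle. Tray and frame as the heat sink's. Samples are as big as the loose items and stand 11 mm above the table: a gripper closing along y is clear of them, one closing along x may strike them. The next tray's bay centre is about 88 mm away.
- bay_flux_bottle (a point): Floor centre of the empty bay of the tray whose fixed sample is a flux bottle with needle, amber. Tray and frame as the heat sink's. Which tray stands where in the row, and which loose item where, changes from start to start. Between the robot and the loose items stands an oscilloscope 0.25 m high, 0.1 m from the nearest: reach over it, best with the gripper closing across the line of reach.
- tape_roll_centre (a point): Loose roll of amber tape lying flat among the loose items, 51 mm in diameter, 19 mm high; no tray has its sample, it stays where it is. The point is its centre, 9.5 mm up.
Not all that is in view belongs to the job. What is shaped like the part that bears glue_bottle_centre but yellow is not meant.

How it is judged (in metres and radians):
At the end, for the whole second after the job is handed in: The heat sink, dropper bottle and flux bottle each rest flat and upright (within 0.1 rad) on the floor of the bay beside their own sample, within 15 mm of the bay's centre, released and still; the tape roll is within 30 mm of where it was (horizontal distance between heatsink_centre and bay_heatsink below 0.015 m and z of heatsink_centre in the frame of bay_heatsink between 0.006 and 0.014 m and angle between each of heatsink_centre, glue_bottle_centre, flux_bottle_centre's own z axis and vertical below 0.1 rad and linear speed of each of heatsink, glue_bottle, flux_bottle below 0.02 m/s and horizontal distance between glue_bottle_centre and bay_glue_bottle below 0.015 m and z of glue_bottle_centre in the frame of bay_glue_bottle between 0.013 and 0.021 m and horizontal distance between flux_bottle_centre and bay_flux_bottle below 0.015 m and z of flux_bottle_centre in the frame of bay_flux_bottle between 0.02 and 0.028 m); the robot touches nothing.
It fails at once if the tape roll is moved more than 30 mm (distance of tape_roll_centre from where it was at the start of the episode above 0.03 m).
It also fails if it takes over 80 s, if anything falls off the work surface, if the arm or the gripper's body presses on something with over 40 N, if the wrist force passes 120 N, or if a joint passes its speed limit or range.

### The arm

A 6-joint arm with a two-finger parallel gripper is mounted at the origin on a cart in front of the work surface, level with it; the furniture and walls round the work are solid. World frame = base frame: x ahead of the robot, y to its left, z up, the work surface at z = 0. Lengths are in mm, angles in rad, forces in N, time in s.
With the tool pointing down it reaches from about 350 to 875 mm from the base axis. Payload 4.2 kg.
Tool frame: the origin (TCP) lies midway between the tips of the shut fingers; the grasp point (between the pads) lies 19 mm behind it (arm.tcp_to_grasp is the distance from the TCP to the grasp point, in mm); z points along the fingers, y is the line along which they close (so a half turn about z gives the same grasp; the last joint's range is limited). The gripper opens to 85 mm and grips with 20 to 120 N. Pads are 22 mm wide; open, the fingers measure 114 mm over their backs; the gripper's body (76 mm by 85 mm) begins 54 mm behind the grasp point. The pads swing forward as they close: fully open they stand 13 mm farther back than shut.
Start: joints at [-0.907, 0.385, 0.008, 0, -1.194, -0.259], TCP at [246.16, -574.46, 231.312] pointing down, gripper open.
Joint ranges: [-3.14, 3.14], [-1.21, 2.06], [-1.07, 1.41], [-3.16, 2.05], [-2.99, -0.16], [-3.1, 3.1]. Speed limits (rad/s): [2.79, 2.79, 3.14, 3.14, 3.14, 3.14].

### API

Orientations are given as a unit quaternion [x, y, z, w].
In Python, from bench import arm, imaging, job, models gives the robot as it stands.
- The arm moves only by the tool arm_command, never from a script. Its argument "rows" is a list of rows, each an object with "grip": the opening, from 0 (shut) to 1 (fully open); "linear": the shift along the tool's x, y, z in mm, a list of three; "rot": the turn, a rotation vector about the tool's x, y, z in rad, a list of three. In form: [{"grip": grip, "linear": [tx, ty, tz], "rot": [rx, ry, rz]}, ...]. A call has 1 to 10 rows; each row is the pose to reach, as a shift and turn from the pose commanded when the call began, along the tool's axes at that moment; what a row does not reach only later rows make up. A row lasts 1/8 s, in which the tool goes at most 62.5 mm and 10.7 degrees, less where a joint would pass 70% of its speed; a pose out of reach is approached as far as the arm can. A call with a gripper value outside its range is refused whole. The fingers move at their own pace and stop on an object; the grip force is fixed at half the most. Time passes only in rows, so rows that repeat a pose let the fingers close. It gives the time, the measured TCP pose, the force, the opening and the grip force at its end, in the units of the state.
- arm.read_state(): the state, without advancing time (a new reading comes with each control period).
- imaging.get_image(name): name is "side" or "top" or "wrist"; returns a dict with "frame" (480x640x3 uint8, red, green, blue), "fx", "fy", "cx", "cy" (pixels), "extrinsics" (4x4, takes a point from world to camera coordinates); the wrist camera has in their place "T_tool_cam" (4x4, takes a point from camera to tool coordinates, whose origin is the TCP and whose axes are the flange's). Camera axes: x right, y down, z forward; pixel columns grow to the right and rows downward; lengths in mm; the calibration is good to about 2 mm. The wrist camera is an equidistant fisheye: a pixel r from the principal point sees the ray r / f radians off the axis. A picture is of the moment at which its call begins: read the wrist's pose just before it. There is no depth.
- job.job_done(): hands the job in; it is judged then, once.
Trained networks look in a picture, given as the dict that the camera call returned (one of the last four; its "shot" number tells which), for a name from the list of things; names that differ only in an ending like _2 or _b are one class to them, and where a whole thing is asked for, a point or a joint stands for the part that bears it (a point fixed in the world has none). Each returns a list of dicts, best first, with "score" (0 to 1); they miss things now and then, are a little off and sometimes report something else, mostly with a low value. They report only what shows in the picture. A call takes as long as a camera call. They do not tell look-alikes from the thing itself.
- models.spot_in(picture, query): "rect" ([left, top, right, bottom] in pixels, round what is visible of it).
- models.tip_of(picture, query): "pixel" ([column, row] in pixels: a listed point, or the origin of a listed thing).
The state is a dict: "clock": time; "joints": joint angles; "joint_vel": joint speeds; "joint_efforts": joint torques, N m; "position": TCP position; "ee_rot": TCP orientation; "contact_force": force on the tool from outside, world axes, zero at the start; "wrist_torque": the same for the moment, N m; "gripper_width": finger opening in mm; "grasp_force": force on a finger pad.
Only numpy, scipy, OpenCV 4.12 (cv2) and the standard library are available. Lean on these libraries where they do the work, as an engineer would, in place of code of your own. Each camera call takes 0.05 s, during which the arm holds its last target. There are 200 camera calls.

## Working session

There is one attempt and no reset: what is moved stays moved. The work goes in short steps, Python scripts to look and compute and a tool call to move; the robot and the scene stay as the last step left them, time stands still between calls to the robot, and variables do not carry over. Pictures are saved under pics/ and viewed, at most 14 in all, crops included, and the job is handed in when it is done.

Besides the shell and the picture viewer there is one more tool, called after "Call:" as name(argument=value, ...), one argument or row to a line, values as JSON. arm_command: Moves the arm, as the interface text tells. Its arguments: {"type":"object","properties":{"rows":{"type":"array"}},"required":["rows"]}

```bash
mkdir -p pics && cat > h.py <<'E'
import numpy as np, cv2
from bench import arm, imaging, job, models
from scipy.spatial.transform import Rotation as R
def save(p,n): cv2.imwrite('pics/'+n, cv2.cvtColor(p['frame'],cv2.COLOR_RGB2BGR))
def ray(p,px,st=None):
    u=(px[0]-p['cx'])/p['fx']; v=(px[1]-p['cy'])/p['fy']
    if 'extrinsics' in p:
        E=np.array(p['extrinsics']); Rm=E[:3,:3]
        return -Rm.T@E[:3,3], Rm.T@np.array([u,v,1.])
    r=np.hypot(u,v); d=np.array([np.sin(r)*u/max(r,1e-9),np.sin(r)*v/max(r,1e-9),np.cos(r)])
    T=np.array(p['T_tool_cam']); Q=R.from_quat(st['ee_rot']).as_matrix()
    return np.array(st['position'])+Q@T[:3,3], Q@T[:3,:3]@d
def at_z(p,px,z,st=None):
    o,d=ray(p,px,st); return o+d*(z-o[2])/d[2]
Z=dict(heatsink_centre=10,glue_bottle_centre=17,flux_bottle_centre=24,tape_roll_centre=9.5,bay_heatsink=9,bay_glue_bottle=9,bay_flux_bottle=9)
E
python3 - <<'E'
from h import *
st=arm.read_state(); print(st)
for c in ('top','side','wrist'):
    p=imaging.get_image(c); save(p,c+'0.png')
    for n,z in Z.items():
        for r in models.tip_of(p,n)[:3]:
            print(c,n,np.round(r['pixel']),round(r['score'],2),np.round(at_z(p,r['pixel'],z,st)))
E
```

```text
{'clock': 0.0, 'joints': array([-9.07382232e-01,  3.85610054e-01,  6.63490087e-03, -5.17930356e-04,
       -1.19399846e+00, -2.58586264e-01]), 'joint_vel': array([ 0.00044431,  0.00024985,  0.00022178,  0.00242691, -0.00101073,
        0.00088263]), 'joint_efforts': array([ 4.38600164e-04, -3.92282939e+01,  1.88393980e+01,  4.18600380e+00,
       -4.64276935e-03, -1.46699165e-05]), 'position': array([ 245.95050842, -573.94231136,  230.19003162]), 'ee_rot': array([-2.00940825e-01,  9.79602747e-01,  1.08206729e-03, -2.68707923e-04]), 'contact_force': array([-0.41230818,  0.06469536,  0.15013546]), 'wrist_torque': array([ 0.02300217,  0.01846135, -0.02355852]), 'grasp_force': 0.0, 'gripper_width': 85.67825203312971}
top heatsink_centre [340. 244.] 0.75 [483. 275.  10.]
top glue_bottle_centre [357. 162.] 0.65 [621. 248.  17.]
top glue_bottle_centre [307. 151.] 0.56 [639. 333.  17.]
top flux_bottle_centre [301. 192.] 0.84 [567. 341.  24.]
top tape_roll_centre [389. 216.] 0.83 [533. 193.  10.]
top bay_heatsink [282. 287.] 0.57 [410. 369.   9.]
top bay_glue_bottle [322. 322.] 0.89 [354. 302.   9.]
top bay_flux_bottle [250. 244.] 0.96 [481. 425.   9.]
top bay_flux_bottle [303. 187.] 0.65 [579. 338.   9.]
side heatsink_centre [310. 245.] 0.92 [477. 272.  10.]
side glue_bottle_centre [222. 294.] 0.86 [636. 334.  17.]
side glue_bottle_centre [216. 261.] 0.63 [620. 257.  17.]
side flux_bottle_centre [272. 277.] 0.55 [567. 340.  24.]
side tape_roll_centre [257. 228.] 0.81 [532. 190.  10.]
side bay_heatsink [380. 265.] 0.81 [410. 366.   9.]
side bay_glue_bottle [392. 235.] 0.57 [352. 306.   9.]
side bay_flux_bottle [362. 303.] 0.57 [476. 429.   9.]
```

View pics/top0.png

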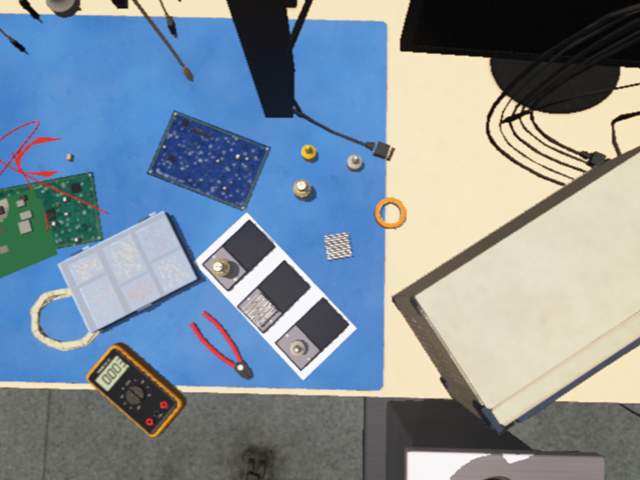

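View pics/side0.png

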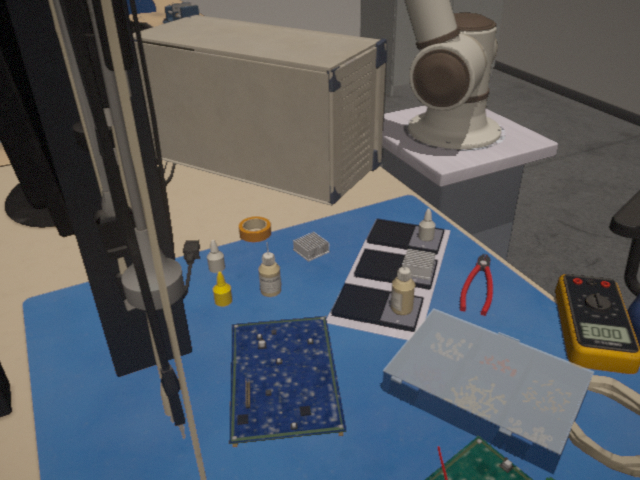

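View pics/wrist0.png

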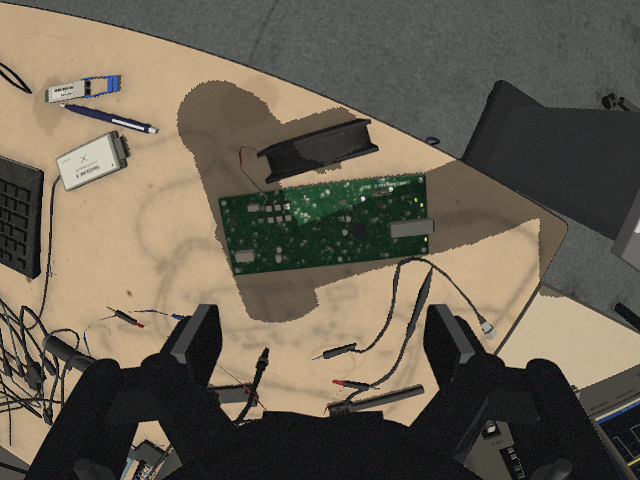

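The top view shows the white dropper at (354,162), the yellow look-alike at (308,152), flux at (303,188), the heat sink at (339,245) and the tape at (390,213). The trays run from flux (top left) through heat sink to glue (bottom right). The networks' positions from the side and top cameras agree. The wrist view shows only the bench under the start pose.

```bash
cat >> h.py <<'E'
def go(x,y,z,yaw,st=None):
    "tool shift/turn to reach TCP (x,y,z), tool y at world yaw (deg), tool down"
    st=st or arm.read_state(); Q=R.from_quat(st['ee_rot'])
    a=np.radians(yaw); yt=np.array([np.cos(a),np.sin(a),0]); zt=np.array([0,0,-1.]); T=R.from_matrix(np.c_[np.cross(yt,zt),yt,zt])
    l=Q.inv().apply(np.array([x,y,z])-st['position']); r=(Q.inv()*T).as_rotvec()
    print('linear',np.round(l,1),'rot',np.round(r,3),'rows',round(max(np.linalg.norm(l)/62.5,np.linalg.norm(r)/.187),1))
E
python3 - <<'E'
from h import *
go(246,-574,410,113); go(430,273,410,113); print(np.round(imaging.get_image('wrist')['T_tool_cam'],2))
E
```

```text
linear [-1.000e-01  5.000e-01 -1.787e+02] rot [-0.     0.     0.003] rows 2.9
linear [-502.7  706.6 -178.7] rot [-0.     0.     0.003] rows 14.2
[[  -0.     -0.95   -0.31   80.83]
 [   1.      0.     -0.     -1.18]
 [   0.     -0.31    0.95 -143.  ]
 [   0.      0.      0.      1.  ]]
```

Call:
arm_command(
  rows=[
    {"grip":1,"linear":[0,0,-62],"rot":[0,0,0]},
    {"grip":1,"linear":[0,0,-120],"rot":[0,0,0]},
    {"grip":1,"linear":[0,0,-180],"rot":[0,0,0]},
    {"grip":1,"linear":[-36,50,-180],"rot":[0,0,0]},
    {"grip":1,"linear":[-72,100,-180],"rot":[0,0,0]},
    {"grip":1,"linear":[-108,150,-180],"rot":[0,0,0]},
    {"grip":1,"linear":[-144,200,-180],"rot":[0,0,0]},
    {"grip":1,"linear":[-180,250,-180],"rot":[0,0,0]},
    {"grip":1,"linear":[-216,300,-180],"rot":[0,0,0]},
    {"grip":1,"linear":[-252,350,-180],"rot":[0,0,0]},
  ],
)

```text
clock: 2.5
position: [339.7, -151.7, 411.7]
ee_rot: [-0.201, 0.98, -0.0, 0.001]
contact_force: [1.4, 0.1, 0.6]
gripper_width: 85.7
grasp_force: 0.0
```

Call:
arm_command(
  rows=[
    {"grip":1,"linear":[-36,50,0],"rot":[0,0,0]},
    {"grip":1,"linear":[-72,100,0],"rot":[0,0,0]},
    {"grip":1,"linear":[-108,150,0],"rot":[0,0,0]},
    {"grip":1,"linear":[-144,200,0],"rot":[0,0,0]},
    {"grip":1,"linear":[-180,250,0],"rot":[0,0,0]},
    {"grip":1,"linear":[-216,300,0],"rot":[0,0,0]},
    {"grip":1,"linear":[-252,357,0],"rot":[0,0,0]},
    {"grip":1,"linear":[-252,357,0],"rot":[0,0,0]},
  ],
)

```text
clock: 3.5
position: [431.0, 277.3, 409.3]
ee_rot: [-0.203, 0.979, -0.001, -0.001]
contact_force: [-0.1, -0.4, 0.3]
gripper_width: 85.7
grasp_force: 0.0
```

```bash
python3 - <<'E'
from h import *
st=arm.read_state(); print(st['position'],st['joints'],st['contact_force'],st['clock'])
p=imaging.get_image('wrist'); save(p,'w1.png')
for n,z in Z.items():
    for r in models.tip_of(p,n)[:3]:
        print(n,np.round(r['pixel']),round(r['score'],2),np.round(at_z(p,r['pixel'],z,st)))
E
```

```text
[431.04622363 277.31441943 409.29231307] [ 8.88363694e-01  1.17971519e-01  8.36307236e-02 -6.31554157e-04
 -1.53972992e+00 -2.05082126e+00] [-0.12293819 -0.35047578  0.29856354] 3.5
heatsink_centre [311. 207.] 0.61 [485. 280.  10.]
glue_bottle_centre [300. 304.] 0.82 [640. 326.  17.]
glue_bottle_centre [259. 281.] 0.54 [629. 250.  17.]
glue_bottle_centre [322. 276.] 0.54 [580. 339.  17.]
flux_bottle_centre [324. 272.] 0.88 [570. 338.  24.]
tape_roll_centre [245. 216.] 0.78 [539. 193.  10.]
bay_heatsink [385. 186.] 0.61 [412. 369.   9.]
bay_glue_bottle [364. 129.] 0.93 [347. 305.   9.]
bay_flux_bottle [399. 238.] 0.69 [477. 426.   9.]
```

View pics/w1.png

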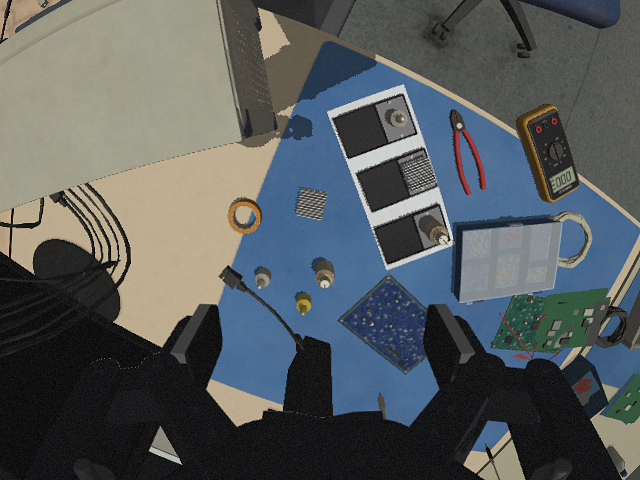

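The wrist view shows the heat sink at (311,204), almost square to the tool, and the tape at (245,215). The dropper is at (262,277), yellow at (304,303) and flux at (324,273). I'll move in closer over the heat sink.

```bash
python3 - <<'E'
from h import *
go(480,275,130,113)
E
```

```text
linear [-45.6 -17.4 282.1] rot [0.001 0.001 0.002] rows 4.6
```

Call:
arm_command(
  rows=[
    {"grip":1,"linear":[-9,-3,57],"rot":[0,0,0]},
    {"grip":1,"linear":[-18,-7,114],"rot":[0,0,0]},
    {"grip":1,"linear":[-27,-10,171],"rot":[0,0,0]},
    {"grip":1,"linear":[-37,-14,228],"rot":[0,0,0]},
    {"grip":1,"linear":[-46,-17,282],"rot":[0,0,0]},
    {"grip":1,"linear":[-46,-17,282],"rot":[0,0,0]},
  ],
)

```text
clock: 4.65
position: [478.3, 273.8, 125.8]
ee_rot: [-0.2, 0.98, -0.003, -0.004]
contact_force: [0.1, 0.1, 0.2]
gripper_width: 85.8
grasp_force: 0.0
```

```bash
python3 - <<'E'
from h import *
st=arm.read_state(); print(st['position'])
p=imaging.get_image('wrist'); save(p,'w2.png')
for n in ('heatsink_centre','flux_bottle_centre','glue_bottle_centre','bay_heatsink'):
    for r in models.tip_of(p,n)[:2]:
        print(n,np.round(r['pixel']),round(r['score'],2),np.round(at_z(p,r['pixel'],Z[n],st)))
r=models.spot_in(p,'heatsink_centre')[0]; print(r)
l,t,rr,b=[int(v) for v in r['rect']]
hsv=cv2.cvtColor(p['frame'],cv2.COLOR_RGB2HSV)
m=np.zeros((480,640),np.uint8); m[t-8:b+8,l-8:rr+8]=(hsv[t-8:b+8,l-8:rr+8,1]<80)*255
m=cv2.morphologyEx(m,cv2.MORPH_CLOSE,np.ones((5,5)))
cs=max(cv2.findContours(m,0,1)[0],key=cv2.contourArea)[:,0]
W=np.array([at_z(p,c,20,st)[:2] for c in cs],np.float32)
print(cv2.minAreaRect(W))
E
```

```text
[478.28515474 273.76252546 125.7731299 ]
heatsink_centre [328. 240.] 0.8 [483. 278.  10.]
heatsink_centre [235. 374.] 0.61 [632. 252.  10.]
flux_bottle_centre [352. 366.] 0.98 [572. 339.  24.]
glue_bottle_centre [236. 372.] 0.57 [624. 253.  17.]
glue_bottle_centre [311. 406.] 0.57 [634. 327.  17.]
bay_heatsink [473. 203.] 0.67 [413. 368.   9.]
{'rect': [294.4, 203.9, 365.2, 267.2], 'score': 0.67}
((478.06719970703125, 277.6037902832031), (43.83359909057617, 40.45314025878906), 10.643306732177734)
```

View pics/w2.png

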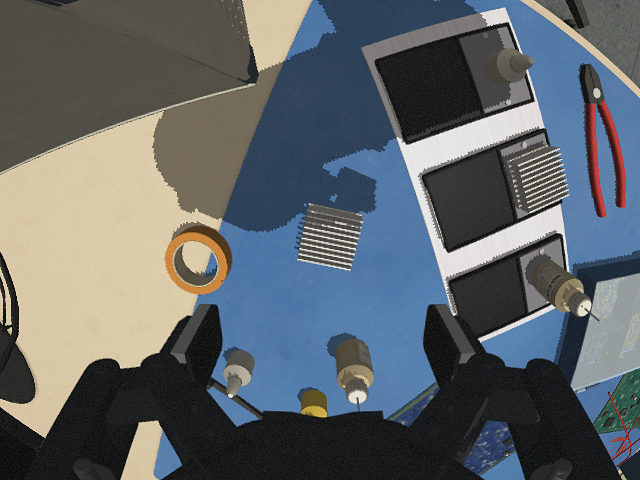

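The heat sink sits at (330,237), turned about 12° from the tool, and nothing is near the fingers.

```bash
python3 - <<'E'
from h import *
go(481,277,60,101);go(481,277,4,101)
E
```

```text
linear [ 0.4 -0.6 72.1] rot [0.002 0.005 0.213] rows 1.2
linear [  0.6  -0.7 128.1] rot [0.002 0.005 0.213] rows 2.0
```

Call:
arm_command(
  rows=[
    {"grip":1,"linear":[0,0,0],"rot":[0,0,0.11]},
    {"grip":1,"linear":[0,0,40],"rot":[0,0.005,0.213]},
    {"grip":1,"linear":[0,-1,85],"rot":[0,0.005,0.213]},
    {"grip":1,"linear":[0,-1,115],"rot":[0,0.005,0.213]},
    {"grip":1,"linear":[0,-1,127],"rot":[0,0.005,0.213]},
    {"grip":1,"linear":[0,-1,127],"rot":[0,0.005,0.213]},
    {"grip":0.3,"linear":[0,-1,127],"rot":[0,0.005,0.213]},
    {"grip":0.3,"linear":[0,-1,127],"rot":[0,0.005,0.213]},
    {"grip":0.3,"linear":[0,-1,127],"rot":[0,0.005,0.213]},
    {"grip":0.3,"linear":[0,-1,127],"rot":[0,0.005,0.213]},
  ],
)

```text
clock: 6.2
position: [481.2, 276.3, 3.8]
ee_rot: [-0.096, 0.995, 0.0, -0.001]
contact_force: [-0.8, 0.3, 5.1]
gripper_width: 38.3
grasp_force: 62.1
```

```bash
python3 - <<'E'
from h import *
go(481,277,70,101);go(412,367,70,224);
E
```

```text
linear [  0.2   0.8 -66.2] rot [ 0.001 -0.002  0.   ] rows 1.1
linear [ 50.8 102.3 -66. ] rot [ 0.003 -0.    -2.146] rows 11.5
```

Call:
arm_command(
  rows=[
    {"grip":0.3,"linear":[0,0,-20],"rot":[0,0,0]},
    {"grip":0.3,"linear":[0,1,-60],"rot":[0,0,-0.15]},
    {"grip":0.3,"linear":[8,16,-66],"rot":[0,0,-0.33]},
    {"grip":0.3,"linear":[15,30,-66],"rot":[0,0,-0.51]},
    {"grip":0.3,"linear":[22,44,-66],"rot":[0,0,-0.69]},
    {"grip":0.3,"linear":[29,58,-66],"rot":[0,0,-0.87]},
    {"grip":0.3,"linear":[36,73,-66],"rot":[0,0,-1.05]},
    {"grip":0.3,"linear":[44,88,-66],"rot":[0,0,-1.23]},
    {"grip":0.3,"linear":[51,102,-66],"rot":[0,0,-1.41]},
    {"grip":0.3,"linear":[51,102,-66],"rot":[0,0,-1.59]},
  ],
)

```text
clock: 7.45
position: [410.5, 366.6, 68.6]
ee_rot: [0.78, -0.626, -0.001, 0.002]
contact_force: [-0.5, -0.1, -0.7]
gripper_width: 38.9
grasp_force: 61.3
```

```bash
python3 - <<'E'
from h import *
go(412,367,70,224);go(412,367,13,224); print(arm.read_state()['joints'],arm.read_state()['grasp_force'])
E
```

```text
linear [-0.  -1.6 -1.4] rot [ 0.005  0.001 -0.55 ] rows 2.9
linear [-0.  -1.8 55.6] rot [ 0.005  0.001 -0.55 ] rows 2.9
[ 1.02164821  0.43550002 -0.37606613 -0.00502454 -0.76291877 -0.79977004] 61.28447771072388
```

Call:
arm_command(
  rows=[
    {"grip":0.3,"linear":[0,-2,0],"rot":[0,0,-0.18]},
    {"grip":0.3,"linear":[0,-2,0],"rot":[0,0,-0.36]},
    {"grip":0.3,"linear":[0,-2,0],"rot":[0.003,0,-0.55]},
    {"grip":0.3,"linear":[0,-2,0],"rot":[0.003,0,-0.55]},
  ],
)

```text
clock: 7.95
position: [412.9, 366.2, 68.5]
ee_rot: [0.919, -0.395, -0.001, 0.001]
contact_force: [0.3, -0.1, -0.9]
gripper_width: 38.6
grasp_force: 61.3
```

```bash
python3 - <<'E'
from h import *
st=arm.read_state(); print(st['position'])
p=imaging.get_image('wrist'); save(p,'w3.png')
for n in ('bay_heatsink','bay_glue_bottle','bay_flux_bottle'):
    for r in models.tip_of(p,n)[:2]:
        print(n,np.round(r['pixel']),round(r['score'],2),np.round(at_z(p,r['pixel'],Z[n],st)))
go(412,367,14,224)
E
```

```text
[412.92933949 366.16271473  68.48170649]
bay_heatsink [324. 266.] 0.62 [409. 368.   9.]
bay_glue_bottle [468. 249.] 0.88 [352. 299.   9.]
bay_flux_bottle [470. 251.] 0.75 [350. 299.   9.]
bay_flux_bottle [179. 259.] 0.74 [477. 426.   9.]
linear [-1.2  0.2 54.5] rot [ 0.002  0.001 -0.009] rows 0.9
```

View pics/w3.png

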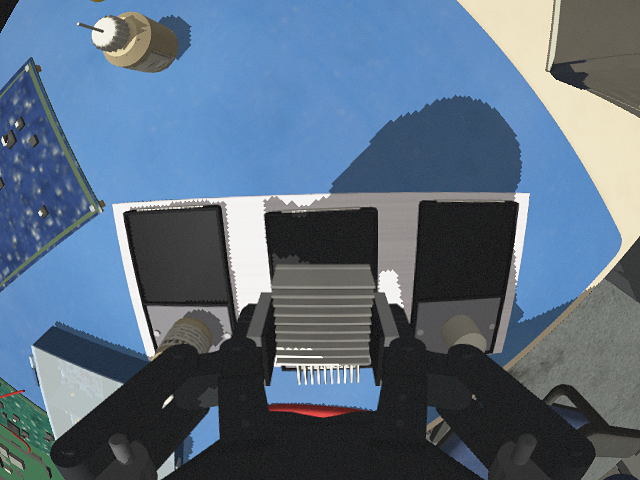

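The heat sink is held level and centred over the middle bay, between the left tray at (175,255) and the right tray at (465,250).

Call:
arm_command(
  rows=[
    {"grip":0.3,"linear":[-1,0,30],"rot":[0,0,0]},
    {"grip":0.3,"linear":[-1,0,48],"rot":[0,0,0]},
    {"grip":0.3,"linear":[-1,0,55],"rot":[0,0,0]},
    {"grip":0.3,"linear":[-1,0,55],"rot":[0,0,0]},
    {"grip":0.7,"linear":[-1,0,55],"rot":[0,0,0]},
    {"grip":0.7,"linear":[-1,0,55],"rot":[0,0,0]},
    {"grip":0.7,"linear":[-1,0,55],"rot":[0,0,0]},
    {"grip":0.7,"linear":[-1,0,35],"rot":[0,0,0]},
    {"grip":0.7,"linear":[-1,0,-15],"rot":[0,0,0]},
    {"grip":0.7,"linear":[-1,0,-55],"rot":[0,0,0]},
  ],
)

```text
clock: 9.4
position: [412.7, 367.3, 125.3]
ee_rot: [0.919, -0.394, -0.001, 0.0]
contact_force: [0.1, 0.8, 0.2]
gripper_width: 59.7
grasp_force: 0.0
```

```bash
python3 - <<'E'
from h import *
st=arm.read_state(); print(st['position'])
go(570,339,125,224)
for c in('top','side'):
  p=imaging.get_image(c)
  for r in models.tip_of(p,'heatsink_centre')[:2]: print(c,np.round(r['pixel']),round(r['score'],2),np.round(at_z(p,r['pixel'],19)))
E
```

```text
[412.74669683 367.25891124 125.26869379]
linear [128.9 -94.4   0. ] rot [ 0.001  0.001 -0.007] rows 2.6
top [324. 321.] 0.73 [356. 298.  19.]
top [303. 190.] 0.57 [573. 338.  19.]
side [378. 257.] 0.65 [409. 359.  19.]
```

Call:
arm_command(
  rows=[
    {"grip":0.7,"linear":[43,-31,0],"rot":[0,0,0]},
    {"grip":0.7,"linear":[86,-63,0],"rot":[0,0,0]},
    {"grip":0.7,"linear":[129,-94,0],"rot":[0,0,0]},
    {"grip":0.7,"linear":[129,-94,0],"rot":[0,0,0]},
  ],
)

```text
clock: 10.1
position: [571.6, 336.6, 120.0]
ee_rot: [0.918, -0.396, -0.002, 0.002]
contact_force: [-0.3, 0.1, -0.0]
gripper_width: 60.0
grasp_force: 0.0
```

```bash
python3 - <<'E'
from h import *
st=arm.read_state(); print(st['position'])
p=imaging.get_image('wrist'); save(p,'w4.png')
for n in ('flux_bottle_centre','glue_bottle_centre'):
    for r in models.tip_of(p,n)[:3]:
        print(n,np.round(r['pixel']),round(r['score'],2),np.round(at_z(p,r['pixel'],Z[n],st)))
go(570,339,14,224)
E
```

```text
[571.63538804 336.59024882 119.9681273 ]
flux_bottle_centre [316. 244.] 0.97 [572. 341.  24.]
glue_bottle_centre [351. 100.] 0.89 [622. 255.  17.]
glue_bottle_centre [257. 168.] 0.64 [636. 331.  17.]
linear [  0.6  -2.5 107.5] rot [ 0.005  0.002 -0.007] rows 1.7
```

View pics/w4.png

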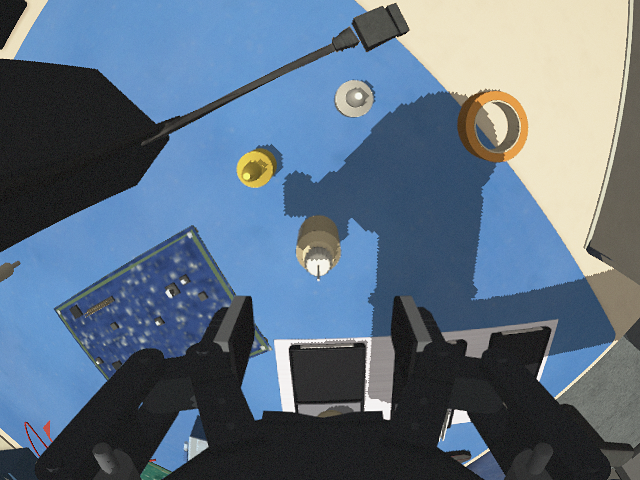

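The wrist view shows the flux bottle at (317,245), clear of both fingers. The white dropper is at (354,98) and yellow at (256,169). Next I'll descend, grip and lift the flux bottle.

Call:
arm_command(
  rows=[
    {"grip":0.7,"linear":[0,-4,30],"rot":[0.004,0,0]},
    {"grip":0.7,"linear":[0,-4,70],"rot":[0.004,0,0]},
    {"grip":0.7,"linear":[0,-4,98],"rot":[0.004,0,0]},
    {"grip":0.7,"linear":[0,-4,107],"rot":[0.004,0,0]},
    {"grip":0.7,"linear":[0,-4,107],"rot":[0.004,0,0]},
    {"grip":0.2,"linear":[0,-4,107],"rot":[0.004,0,0]},
    {"grip":0.2,"linear":[0,-4,107],"rot":[0.004,0,0]},
    {"grip":0.2,"linear":[0,-4,107],"rot":[0.004,0,0]},
    {"grip":0.2,"linear":[0,-4,107],"rot":[0.004,0,0]},
  ],
)

```text
clock: 11.38
position: [573.0, 341.9, 17.9]
ee_rot: [0.919, -0.394, 0.001, -0.003]
contact_force: [-1.4, 0.3, 5.6]
gripper_width: 26.7
grasp_force: 59.5
```

```bash
python3 - <<'E'
from h import *
go(571,340,125,224); go(476,428,125,224)
E
```

```text
linear [-1.000e-01  2.200e+00 -1.071e+02] rot [-0.005  0.001 -0.007] rows 1.7
linear [-129.4   10.3 -107. ] rot [-0.005  0.001 -0.007] rows 2.7
```

Call:
arm_command(
  rows=[
    {"grip":0.2,"linear":[0,0,-25],"rot":[0,0,0]},
    {"grip":0.2,"linear":[0,0,-75],"rot":[0,0,0]},
    {"grip":0.2,"linear":[-20,0,-107],"rot":[-0.005,0,0]},
    {"grip":0.2,"linear":[-70,5,-107],"rot":[-0.005,0,0]},
    {"grip":0.2,"linear":[-110,9,-107],"rot":[-0.005,0,0]},
    {"grip":0.2,"linear":[-129,10,-107],"rot":[-0.005,0,0]},
    {"grip":0.2,"linear":[-129,10,-107],"rot":[-0.005,0,0]},
  ],
)

```text
clock: 12.25
position: [475.3, 428.1, 123.1]
ee_rot: [0.919, -0.393, -0.001, 0.001]
contact_force: [-0.1, -0.4, -0.3]
gripper_width: 26.5
grasp_force: 59.3
```

```bash
python3 - <<'E'
from h import *
st=arm.read_state()
p=imaging.get_image('wrist'); save(p,'w5.png')
for n in ('bay_flux_bottle','bay_heatsink','heatsink_centre'):
    for r in models.tip_of(p,n)[:2]:
        print(n,np.round(r['pixel']),round(r['score'],2),np.round(at_z(p,r['pixel'],19 if n[0]=='h' else 9,st)))
go(476,428,27,224)
E
```

```text
bay_flux_bottle [317. 227.] 0.57 [480. 428.   9.]
heatsink_centre [441. 232.] 0.95 [415. 366.  19.]
linear [-1.4 -0.7 96.1] rot [ 0.003  0.001 -0.008] rows 1.5
```

View pics/w5.png

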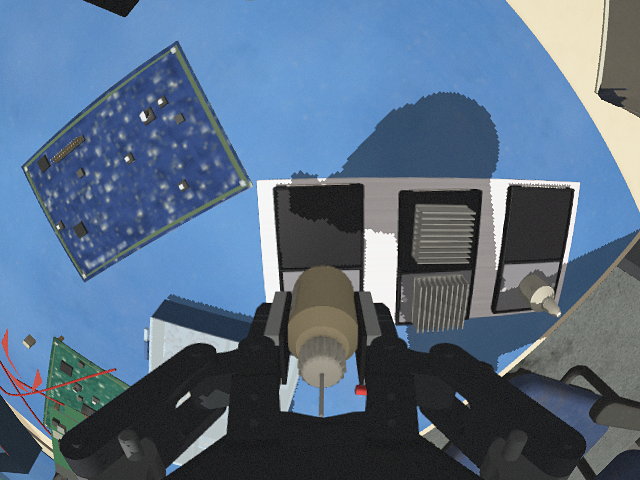

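The heat sink rests flat and centred in its bay, at (441,233). The flux bottle is held upright over its own bay, which spans about (277–363, 185–267). I'll lower and release it there.

Call:
arm_command(
  rows=[
    {"grip":0.2,"linear":[0,-1,40],"rot":[0,0,0]},
    {"grip":0.2,"linear":[0.5,-1,75],"rot":[0.003,0,0]},
    {"grip":0.2,"linear":[0.5,-1,90],"rot":[0.003,0,0]},
    {"grip":0.2,"linear":[0.5,-1,95],"rot":[0.003,0,0]},
    {"grip":0.2,"linear":[0.5,-1,95],"rot":[0.003,0,0]},
  ],
)

```text
clock: 13.08
position: [477.5, 428.2, 29.1]
ee_rot: [0.919, -0.394, -0.0, -0.001]
contact_force: [-0.7, -0.4, -1.2]
gripper_width: 26.9
grasp_force: 59.3
```

Call:
arm_command(
  rows=[
    {"grip":0.2,"linear":[0,0,2],"rot":[0,0,0]},
    {"grip":0.2,"linear":[0,0,2],"rot":[0,0,0]},
    {"grip":0.6,"linear":[0,0,2],"rot":[0,0,0]},
    {"grip":0.6,"linear":[0,0,2],"rot":[0,0,0]},
    {"grip":0.6,"linear":[0,0,0],"rot":[0,0,0]},
    {"grip":0.6,"linear":[0,0,-15],"rot":[0,0,0]},
    {"grip":0.6,"linear":[0,0,-50],"rot":[0,0,0]},
    {"grip":0.6,"linear":[0,0,-100],"rot":[0,0,0]},
    {"grip":0.6,"linear":[0,0,-100],"rot":[0,0,0]},
  ],
)

```text
clock: 14.2
position: [479.1, 430.2, 134.9]
ee_rot: [0.919, -0.393, 0.001, -0.006]
contact_force: [-1.1, -0.6, -0.5]
gripper_width: 51.0
grasp_force: 0.0
```

```bash
python3 - <<'E'
from h import *
st=arm.read_state()
p=imaging.get_image('wrist'); save(p,'w6.png')
for n in ('flux_bottle_centre','glue_bottle_centre'):
    for r in models.tip_of(p,n)[:3]:
        print(n,np.round(r['pixel']),round(r['score'],2),np.round(at_z(p,r['pixel'],33 if n[0]=='f' else 17,st)))
go(622,253,128,224)
E
```

```text
flux_bottle_centre [330. 236.] 0.67 [477. 426.  33.]
linear [2.266e+02 1.480e+01 1.000e-01] rot [-0.     0.002 -0.007] rows 3.6
```

View pics/w6.png

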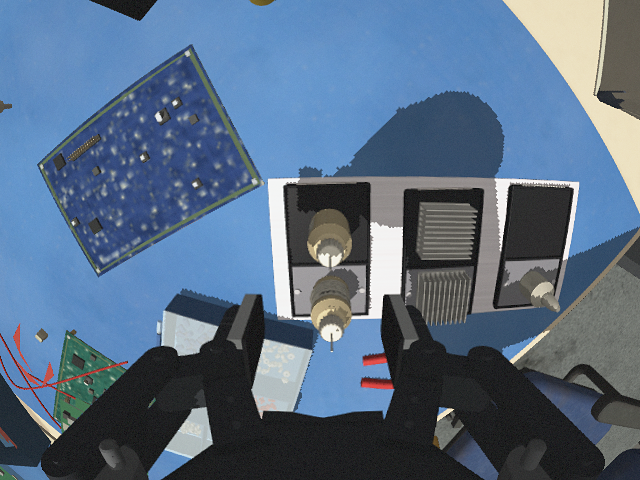

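The flux bottle stands upright in the middle of its bay, base around (328,228). Now for the white dropper.

Call:
arm_command(
  rows=[
    {"grip":0.6,"linear":[55,4,0],"rot":[0,0,0]},
    {"grip":0.6,"linear":[112,8,0],"rot":[0,0,0]},
    {"grip":0.6,"linear":[170,11,0],"rot":[0,0,0]},
    {"grip":0.6,"linear":[226,15,0],"rot":[0,0,0]},
    {"grip":0.6,"linear":[226,15,0],"rot":[0,0,0]},
    {"grip":0.6,"linear":[226,15,0],"rot":[0,0,0]},
  ],
)

```text
clock: 15.1
position: [621.2, 253.1, 126.6]
ee_rot: [0.919, -0.394, -0.001, 0.001]
contact_force: [-0.5, -0.5, -0.5]
gripper_width: 51.4
grasp_force: 0.0
```

```bash
python3 - <<'E'
from h import *
st=arm.read_state()
p=imaging.get_image('wrist'); save(p,'w7.png')
for n in ('glue_bottle_centre','tape_roll_centre'):
    for r in models.tip_of(p,n)[:3]:
        print(n,np.round(r['pixel']),round(r['score'],2),np.round(at_z(p,r['pixel'],Z[n],st)))
go(622,253,5,224)
E
```

```text
glue_bottle_centre [317. 235.] 0.71 [623. 256.  17.]
glue_bottle_centre [233. 288.] 0.6 [641. 332.  17.]
tape_roll_centre [455. 247.] 0.91 [537. 190.  10.]
tape_roll_centre [476. 424.] 0.72 [350. 296.  10.]
linear [  2.2   0.3 122.6] rot [ 0.     0.002 -0.005] rows 2.0
```

View pics/w7.png

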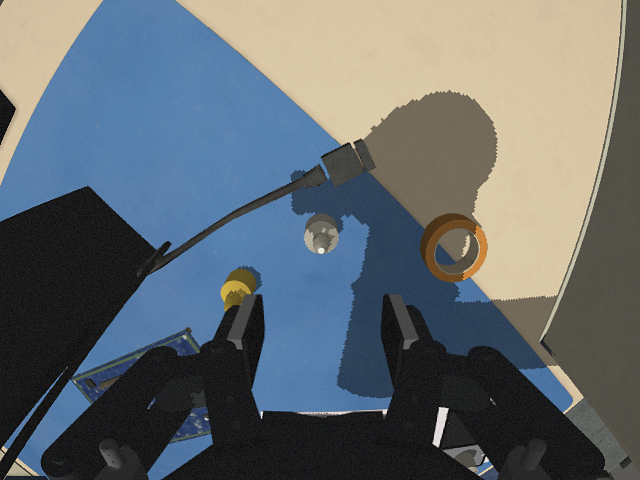

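The white dropper is at (321,238), centred between the fingers. Yellow at (239,288) and the tape at (455,247) are both clear. I'll descend and grip.

Call:
arm_command(
  rows=[
    {"grip":0.6,"linear":[1,-1,40],"rot":[0,0,0]},
    {"grip":0.6,"linear":[1,-1,85],"rot":[0,0,0]},
    {"grip":0.6,"linear":[1,-1,113],"rot":[0,0,0]},
    {"grip":0.6,"linear":[1,-1,122],"rot":[0,0,0]},
    {"grip":0.6,"linear":[1,-1,122],"rot":[0,0,0]},
    {"grip":0.15,"linear":[1,-1,122],"rot":[0,0,0]},
    {"grip":0.15,"linear":[1,-1,122],"rot":[0,0,0]},
    {"grip":0.15,"linear":[1,-1,122],"rot":[0,0,0]},
    {"grip":0.15,"linear":[1,-1,122],"rot":[0,0,0]},
  ],
)

```text
clock: 16.38
position: [624.2, 254.4, 8.0]
ee_rot: [0.919, -0.394, 0.0, -0.002]
contact_force: [-1.5, -0.1, 5.4]
gripper_width: 21.6
grasp_force: 59.2
```

```bash
python3 - <<'E'
from h import *
go(622,255,135,224); go(350,304,135,224)
E
```

```text
linear [  -2.     0.7 -127. ] rot [-0.004  0.001 -0.006] rows 2.0
linear [-225.1  163.8 -127.5] rot [-0.004  0.001 -0.006] rows 4.9
```

Call:
arm_command(
  rows=[
    {"grip":0.15,"linear":[0,0,-25],"rot":[0,0,0]},
    {"grip":0.15,"linear":[0,0,-80],"rot":[0,0,0]},
    {"grip":0.15,"linear":[0,0,-127],"rot":[0,0,0]},
    {"grip":0.15,"linear":[0,0,-127],"rot":[0,0,0]},
  ],
)

```text
clock: 16.88
position: [625.8, 254.8, 138.6]
ee_rot: [0.919, -0.394, 0.003, -0.005]
contact_force: [0.3, 0.0, -1.4]
gripper_width: 21.2
grasp_force: 58.9
```

```bash
python3 - <<'E'
from h import *
p=imaging.get_image('top')
for px in ((394,300),(497,428)): print(px,[np.round(at_z(p,px,z)) for z in (0,250)])
p=imaging.get_image('side')
for px in ((331,194),(382,152),(384,42),(330,65)): print(px,[np.round(at_z(p,px,z)) for z in (0,250)])
go(350,304,135,224); print(arm.read_state()['grasp_force'])
E
```

```text
(394, 300) [array([393., 182.,   0.]), array([394., 214., 250.])]
(497, 428) [array([190.,  13.,   0.]), array([248.,  92., 250.])]
(331, 194) [array([368., 129.,   0.]), array([574., 535., 250.])]
(382, 152) [array([195.,  21.,   0.]), array([487., 480., 250.])]
(384, 42) [array([-255., -703.,   -0.]), array([261., 117., 250.])]
(330, 65) [array([  15., -564.,   -0.]), array([397., 187., 250.])]
linear [-224.7  162.9   -1.4] rot [-0.001  0.002 -0.008] rows 4.4
58.889537912327796
```

```bash
python3 - <<'E'
from h import *
go(350,304,135,242)
E
```

```text
linear [-224.7  162.9   -1.4] rot [-0.001  0.002 -0.322] rows 4.4
```

Call:
arm_command(
  rows=[
    {"grip":0.15,"linear":[-30,22,-1],"rot":[0,0,-0.05]},
    {"grip":0.15,"linear":[-75,54,-1],"rot":[0,0,-0.12]},
    {"grip":0.15,"linear":[-120,87,-1],"rot":[0,0,-0.2]},
    {"grip":0.15,"linear":[-165,120,-1],"rot":[0,0,-0.26]},
    {"grip":0.15,"linear":[-205,148,-1],"rot":[0,0,-0.32]},
    {"grip":0.15,"linear":[-225,163,-1],"rot":[0,0,-0.32]},
    {"grip":0.15,"linear":[-225,163,-1],"rot":[0,0,-0.32]},
    {"grip":0.15,"linear":[-225,163,-1],"rot":[0,0,-0.32]},
  ],
)

```text
clock: 17.98
position: [350.2, 303.9, 133.6]
ee_rot: [0.97, -0.242, -0.001, 0.0]
contact_force: [0.0, -0.5, -0.7]
gripper_width: 21.7
grasp_force: 58.9
```

```bash
python3 - <<'E'
from h import *
st=arm.read_state()
p=imaging.get_image('wrist'); save(p,'w8.png')
for n in ('bay_glue_bottle',):
    for r in models.tip_of(p,n)[:3]:
        print(n,np.round(r['pixel']),round(r['score'],2),np.round(at_z(p,r['pixel'],Z[n],st)))
go(350,304,17,242)
E
```

```text
bay_glue_bottle [325. 222.] 0.58 [353. 299.   9.]
linear [ -0.5   0.2 116.7] rot [ 0.     0.001 -0.002] rows 1.9
```

View pics/w8.png

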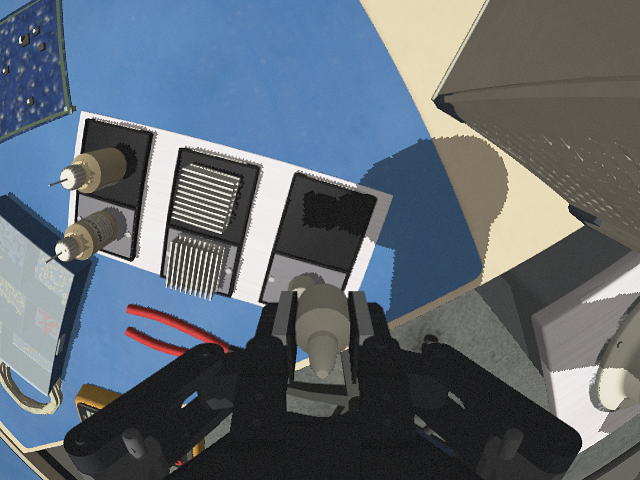

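The dropper is held upright over its empty bay at about (323,218). The scope corner at (437,98) is clear of the gripper, so I'll lower it.

Call:
arm_command(
  rows=[
    {"grip":0.15,"linear":[1,1,40],"rot":[0,0,0]},
    {"grip":0.15,"linear":[1,1,85],"rot":[0,0,0]},
    {"grip":0.15,"linear":[1,1,110],"rot":[0,0,0]},
    {"grip":0.15,"linear":[1,1,116],"rot":[0,0,0]},
    {"grip":0.15,"linear":[1,1,116],"rot":[0,0,0]},
    {"grip":0.15,"linear":[1,1,116],"rot":[0,0,0]},
  ],
)

```text
clock: 18.82
position: [351.1, 303.5, 18.9]
ee_rot: [0.97, -0.243, -0.0, -0.002]
contact_force: [0.1, 0.1, 0.1]
gripper_width: 21.5
grasp_force: 59.0
```

Call:
arm_command(
  rows=[
    {"grip":0.15,"linear":[0,0,2],"rot":[0,0,0]},
    {"grip":0.15,"linear":[0,0,2],"rot":[0,0,0]},
    {"grip":0.5,"linear":[0,0,2],"rot":[0,0,0]},
    {"grip":0.5,"linear":[0,0,2],"rot":[0,0,0]},
    {"grip":0.5,"linear":[0,0,0],"rot":[0,0,0]},
    {"grip":0.5,"linear":[0,0,-15],"rot":[0,0,0]},
    {"grip":0.5,"linear":[0,0,-55],"rot":[0,0,0]},
    {"grip":0.5,"linear":[0,0,-115],"rot":[0,0,0]},
    {"grip":0.5,"linear":[0,0,-170],"rot":[0,0,0]},
    {"grip":0.5,"linear":[0,0,-170],"rot":[0,0,0]},
  ],
)

```text
clock: 20.08
position: [352.1, 305.0, 193.0]
ee_rot: [0.97, -0.242, 0.001, -0.006]
contact_force: [-0.4, 0.4, -0.6]
gripper_width: 42.6
grasp_force: 0.0
```

```bash
python3 - <<'E'
from h import *
st=arm.read_state()
p=imaging.get_image('wrist'); save(p,'w9.png')
for n in Z:
    for r in models.tip_of(p,n)[:2]:
        print(n,np.round(r['pixel']),round(r['score'],2),np.round(at_z(p,r['pixel'],Z[n]+9*(n[0] in 'hgf'),st)))
E
```

```text
heatsink_centre [230. 187.] 0.89 [411. 367.  19.]
glue_bottle_centre [324. 217.] 0.7 [349. 306.  26.]
flux_bottle_centre [138. 154.] 0.72 [481. 423.  33.]
bay_glue_bottle [330. 206.] 0.92 [352. 299.   9.]
bay_flux_bottle [150. 157.] 0.94 [476. 426.   9.]
```

View pics/w9.png

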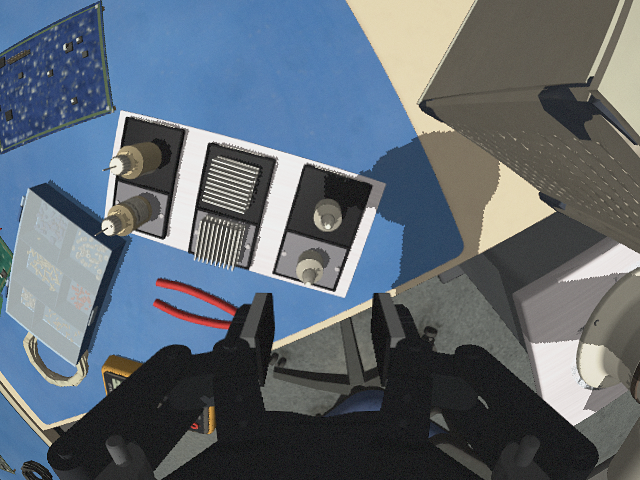

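All three stand upright in their bays. The dropper at (326,213) looks a little toward its sample, so I'll check it numerically against the bay's corners.

```bash
python3 - <<'E'
from h import *
st=arm.read_state(); p=imaging.get_image('wrist')
c=np.mean([at_z(p,q,12,st) for q in ((305,167),(372,186),(348,248),(286,232))],0); print('bay',c)
crop=p['frame'][140:280,260:400]; cv2.imwrite('pics/c.png',cv2.resize(cv2.cvtColor(crop,4),(700,700)[:2] and (600,600),interpolation=cv2.INTER_CUBIC))
r=[x for x in models.spot_in(p,'glue_bottle_centre')[:3]]; print(r)
for c in('top','side'):
  q=imaging.get_image(c)
  for n,z in (('glue_bottle_centre',26),('bay_glue_bottle',9)):
    print(c,n,[(np.round(at_z(q,x['pixel'],z)[:2]),round(x['score'],2)) for x in models.tip_of(q,n)[:3]])
E
```

```text
bay [348.80584902 296.07928916  12.        ]
[{'rect': [305.4, 201.3, 333.6, 232.3], 'score': 0.73}]
top glue_bottle_centre [(array([634., 328.]), 0.45)]
top bay_glue_bottle []
side glue_bottle_centre [(array([640., 345.]), 0.85), (array([346., 298.]), 0.63), (array([416., 373.]), 0.18)]
side bay_glue_bottle [(array([346., 294.]), 0.89)]
```

View pics/c.png

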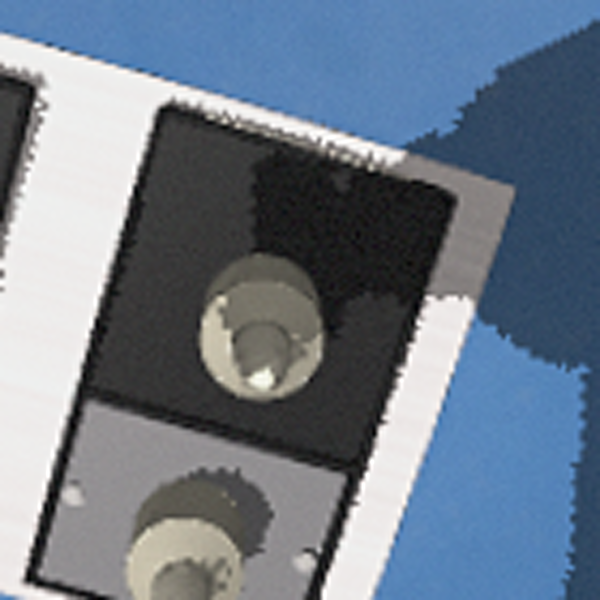

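The dropper's base is within about 4 mm of its bay centre: the crop puts it near (263,306) against a bay centre near (266,299), and the side view agrees. The arm is clear, so I'll hand the job in.

```bash
python3 -c "
from bench import job; print(job.job_done())"
```

```text
the job is handed in; nothing more can be done
None
```

I put the heat sink, dropper bottle and flux bottle upright in their own bays, each within about 5 mm of centre by the cameras, and handed the job in at about 20 s; no verdict came back, and I never went near the tape roll.

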